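# Set a shoe polishing machine to full speed and start it

## Task

Start the polishing machine at full speed: push its ball-headed speed lever from the off stop past the half-speed notch right up to the far stop, and then press the flat start button fully down and let it come back up. Only push with the fingers; do not press the mushroom-headed stop button, do not shove, lift or tip the machine, and leave the things around it and the wax on it where they are.

Things in the scene. Friction and masses are not known exactly. Their poses are not given: they have to be found in the camera images.
- polisher: Grey polishing machine standing loose on the bench, about 6 kg. Origin: at bench level, 10 mm nearer its control side than the centre of its underside; x points from the control side to the motor at its back, y to its left (felt wheel end), z up. Housing x = -80 to 100 mm, y = -120 to 120 mm; its flat deck is 70 mm above the bench.
- motor (a point): point on the axis of the motor, which lies along y with the felt wheel at the back of the machine (machine frame x = 64, y = 0, z = 110 mm); motor and wheel fill x = 26 to 102 mm, y = -96 to 110 mm, up to 148 mm above the bench
- speed_lever (a joint): angle of the speed lever, rad: 0 = off stop, leaning 0.45 rad to the machine's left (+y); 0.45 = half-speed notch, upright; 0.90 = full-speed stop, leaning 0.45 rad to its right (-y). A sprung detent holds it at these three places: let go between them it springs back off the crests, which are at about 0.15 and 0.75 rad.
- lever_pivot (a point): pivot of the speed lever, fixed in the machine (x = -40, y = 30, z = 25 mm), axis along the machine's x. The lever stands in a straight slot along y whose rails and end blocks rise 6 mm above the deck. Pushed at the knob it takes about 3 N to leave a stop and 5 N to leave the notch; it does not fly past the notch on its own.
- lever_knob (a point): centre of the black ball knob on the speed lever: ball 30 mm in diameter, 115 mm from the pivot on a 12 mm steel rod; about 129 mm above the bench at the stops and 140 mm upright; it travels 100 mm along -y of the machine from off to full speed.
- start_button_top (a point): centre of the top of the start button: flat round black plunger, 26 mm across, in a dark collar 42 mm across near the right (-y) end of the deck, nearer the control side than the stop (machine frame x = -54, y = -92 mm). Top 92 mm above the bench when up, 10 mm proud of the collar. Travels 6 mm straight down, a spring returns it; fully down takes about 5 N.
- start_button (a joint): travel of the start button, m: 0 = up, 0.006 = fully down
- stop_button_top (a point): centre of the top of the stop button: black mushroom head 36 mm in diameter, behind the start button (machine frame x = 4, y = -92 mm), its top 102 mm above the bench
- stop_button (a joint): travel of the stop button, m: 0 = up, 0.006 = down
- beeswax: cake of pale wax, 34 x 49 x 20 mm, lying loose on the deck left of the slot (machine frame about x = -6, y = 88 mm); origin at the centre of its underside, so its top is 90 mm above the bench
- tin_polish: round open tin of brown polish, 64 mm across, 15 mm high, on the bench left of the machine; origin at the centre of its underside
- nail_tray: card tray of nails, 85 x 105 x 45 mm, on the bench at the right; origin at the centre of its underside
- edge_iron: iron with a wooden handle lying on the bench, 22 x 142 x 23 mm; origin at the centre of its underside
- acorn: small wooden acorn-shaped handle standing on the bench, 26 mm across, 50 mm high; origin at the centre of its underside
- nail_carton_white: white carton of nails standing at the right, 51 x 126 x 170 mm; origin at the centre of its underside
- brown_shoe: red-brown shoe on the stool at the left, 103 x 310 x 108 mm; origin at the centre of its underside

How it is judged:
By the outcome, as a careful person would: the job done as asked, in the order asked, and still so for the second after the job is handed in, with the robot touching nothing.
It also fails if it takes over 45 s, if anything falls off the work surface, if the arm or the gripper's body presses on something with over 40 N, if the wrist force passes 120 N, or if a joint passes its speed limit or range.

## Robot

A 6-joint arm with a two-finger parallel gripper is mounted at the origin on a cart in front of the work surface, level with it; the furniture and walls round the work are solid. World frame = base frame: x ahead of the robot, y to its left, z up, the work surface at z = 0. Lengths are in m, angles in rad, forces in N, time in s.
With the tool pointing down it reaches from about 0.35 to 0.975 m from the base axis. Payload 4.9 kg.
Tool frame: the origin (TCP) lies at the very end of the fingers, on their centre line; the grasp point (between the pads) lies 19 mm behind it (ctrl.grasp_offset is the distance from the TCP to the grasp point, in m); z points along the fingers, y is the line along which they close (so a half turn about z gives the same grasp; the last joint's range is limited). The gripper opens to 85 mm and grips with 20 to 120 N. Pads are 22 mm wide; open, the fingers measure 114 mm over their backs; the gripper's body (76 mm by 85 mm) begins 54 mm behind the grasp point. The pads swing forward as they close: fully open they stand 13 mm farther back than shut.
Start: joints at [1.115, 0.053, 1.613, -0, 1.476, -0.119], TCP at [0.207, 0.59, 0.231] pointing down, gripper open.
Joint ranges: [-3.01, 3.01], [-1.01, 2.22], [0.06, 2.58], [-1.02, 4.17], [0.09, 2.62], [-3.14, 3.14]. Speed limits (rad/s): [2.57, 2.57, 3.14, 3.14, 3.14, 3.14].

## Interface

Orientations are given as a rotation vector (axis times angle).
In Python, from station import ctrl, optics gives the robot as it stands.
- The arm moves only by the shell command python3 -m handwheel 'ROWS' [OPENING] [FORCE]. ROWS is JSON, a list of rows, each an object of numbers: "tx", "ty", "tz": the shift along the tool's x, y, z in mm; "roll": the turn about the tool's z in rad. A call has 1 to 12 rows; each row shifts and turns the commanded pose from where the row before left it, along the tool's axes as they then stand; what a row does not reach is not made up. A row lasts 1/12 s, in which the tool goes at most 41.7 mm and 7.16 degrees, less where a joint would pass 70% of its speed; a pose out of reach is approached as far as the arm can. A call with a gripper value outside its range is refused whole. OPENING is the finger opening in mm, from 0 to 85.4, set as the call begins (- or left out, the last holds). The fingers move at their own pace and stop on an object; FORCE is the grip in N (left out, the last holds). Time passes only in rows, so rows that do not move let the fingers close. It gives the time, the measured TCP pose, the force, the opening and the grip force at its end, in the units of the state.
- ctrl.get_obs(): the state, without advancing time (a new reading comes with each control period).
- optics.get_image(name): name is "scene" or "side" or "wrist"; returns (picture, depth): 420x560x3 uint8, red, green, blue; 420x560 float32, m along the optical axis (not along the pixel's ray), 0 where there is no reading.
- optics.camera_params(name): a dict with "mtx" (3x3 intrinsics, pixels), "k1" (the pictures are not rectified: a ray, as slopes to the right and down, at radius r is drawn at 1 + k1 r^2 times it, then the intrinsics apply), "extrinsics" (4x4, takes a point from camera to world coordinates); the wrist camera has in their place "tool_from_camera" (4x4, takes a point from camera to tool coordinates, whose origin is the TCP and whose axes are the flange's). Camera axes: x right, y down, z forward; pixel columns grow to the right and rows downward; lengths in m; the calibration is good to about 2 mm. A picture is of the moment at which its call begins: read the wrist's pose just before it. camera_params takes no time and is no camera call.
- ctrl.finish_job(): hands the job in; it is judged then, once.
The state is a dict: "t": time; "q": joint angles; "dq": joint speeds; "effort": joint torques, N m; "tool_pos": TCP position; "tool_rot": TCP orientation; "contact_force": force on the tool from outside, world axes, zero at the start; "wrist_torque": the same for the moment, N m; "opening": finger opening in m; "grip_force": force on a finger pad.
Only numpy, scipy, OpenCV 4.12 (cv2) and the standard library are available. Lean on these libraries where they do the work, as an engineer would, in place of code of your own. Each camera call takes 0.05 s, during which the arm holds its last target. There are 200 camera calls.

## Working session

There is one attempt and no reset: what is moved stays moved. The work goes in short steps, Python scripts to look and compute and a shell command to move; the robot and the scene stay as the last step left them, time stands still between calls to the robot, and variables do not carry over. Pictures are saved under pics/ and viewed, at most 11 in all, crops included, and the job is handed in when it is done.

```bash
ls; mkdir -p pics; cat > h.py <<'E'
import numpy as np,cv2
from station import ctrl,optics
from scipy.spatial.transform import Rotation as R
def load(n):
    d=np.load(f'pics/{n}.npz'); return d['im'],d['dep'],d['K'],float(d['k1']),d['T']
def snap(cam,n):
    o=ctrl.get_obs(); im,dep=optics.get_image(cam); p=optics.camera_params(cam)
    if cam=='wrist':
        W=np.eye(4);W[:3,:3]=R.from_rotvec(o['tool_rot']).as_matrix();W[:3,3]=o['tool_pos'];T=W@np.array(p['tool_from_camera'])
    else: T=np.array(p['extrinsics'])
    np.savez(f'pics/{n}.npz',im=im,dep=dep,K=p['mtx'],k1=p['k1'],T=T)
    cv2.imwrite(f'pics/{n}.png',im[:,:,::-1]); return o
def und(n,uv):
    im,dep,K,k1,T=load(n)
    return cv2.undistortPoints(np.float64(uv).reshape(-1,1,2),np.array(K),np.array([k1,0,0,0.])).reshape(-1,2)
def onplane(n,uv,z):
    T=load(n)[4]; s=und(n,uv); d=np.c_[s,np.ones(len(s))]@T[:3,:3].T
    return T[:3,3]+d*((z-T[2,3])/d[:,2])[:,None]
def cloud(n):
    im,dep,K,k1,T=load(n); v,u=np.mgrid[:dep.shape[0],:dep.shape[1]]
    s=und(n,np.c_[u.ravel(),v.ravel()]); z=dep.ravel()[:,None]
    P=np.c_[s*z,z]@T[:3,:3].T+T[:3,3]; P[z[:,0]==0]=np.nan
    return P.reshape(*dep.shape,3)
E
python3 - <<'E'
from h import *
for c in ['scene','side','wrist']: o=snap(c,c+'0')
print(o['tool_pos'],o['tool_rot'],o['opening'],o['t'])
cv2.imwrite('pics/both.png',cv2.resize(np.hstack([load('scene0')[0],load('side0')[0]])[:,:,::-1],(800,300)))
E
```

```text
pics
[0.20624575 0.58937232 0.23016349] [-5.26349133e-01 -3.09662975e+00  2.88386032e-03] 0.08535543999966082 0.1
```

View pics/scene0.png

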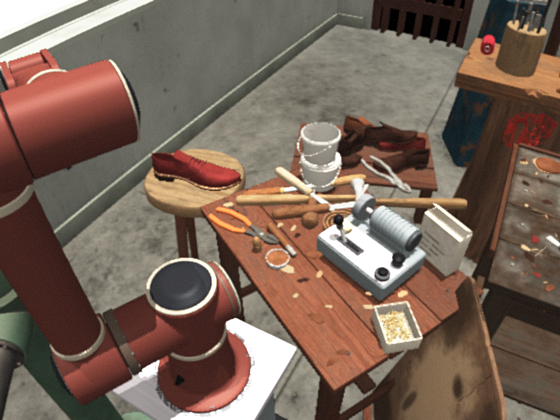

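View pics/side0.png

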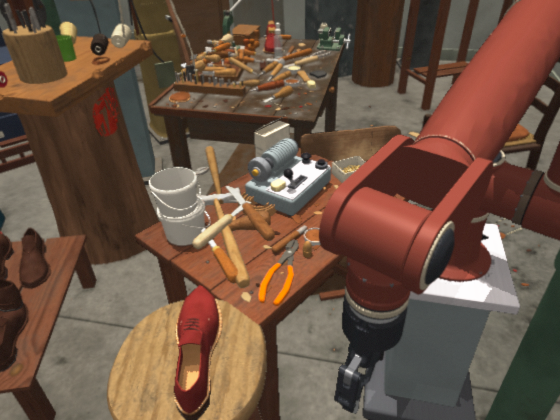

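Scene view: machine at about (370,250), knob (339,220), start button (382,272), stop button (398,258). Side view: machine around (290,180), with the knob near (287,173). Next I crop both and measure the clouds.

```bash
python3 - <<'E'
from h import *
a=load('scene0')[0][185:305,300:470];b=load('side0')[0][115:235,220:390]
cv2.imwrite('pics/crop0.png',cv2.resize(np.vstack([a,b])[:,:,::-1],None,fx=2.5*0.98,fy=2.5*.98,interpolation=cv2.INTER_CUBIC)) if 0 else cv2.imwrite('pics/crop0.png',cv2.resize(np.hstack([a,b])[:,:,::-1],(790,279),interpolation=cv2.INTER_CUBIC))
for c in ['scene0','side0']:
    P=cloud(c); print(c,load(c)[4][:3,3])
    m=np.abs(P[...,2]-.07)<.004
    m&=(P[...,0]>.3)&(P[...,0]<1.2)&(np.abs(P[...,1])<.6)
    n,l,s,ce=cv2.connectedComponentsWithStats(m.astype(np.uint8))
    i=1+np.argmax(s[1:,4]); q=P[l==i]; print(s[i],q.mean(0))
    print(cv2.minAreaRect((q[:,:2]*1000).astype(np.float32)))
im=load('scene0')[0]; P=cloud('scene0')
g=im.astype(int).max(2)
m=((g<60)&(P[...,2]>.06)&(P[...,2]<.16)).astype(np.uint8); m[:, :300]=0;m[:,470:]=0;m[:185]=0;m[305:]=0
n,l,s,ce=cv2.connectedComponentsWithStats(m)
for i in range(1,n):
    if s[i,4]>8: print(s[i],ce[i],np.nanmedian(P[l==i],0).round(4),np.nanmax(P[l==i][:,2]).round(4))
E
```

```text
scene0 [-0.3343072  -0.3923723   0.92934139]
[ 319  215  106   71 2255] [ 0.45313781 -0.21078073  0.0696999 ]
((477.5811767578125, -212.50413513183594), (234.74502563476562, 176.8033447265625), 69.83899688720703)
side0 [0.22874053 0.95964172 0.80379152]
[ 254  156   77   45 1077] [ 0.45779756 -0.18719768  0.06996425]
((476.0552978515625, -207.45498657226562), (234.4933319091797, 165.0821533203125), 67.833740234375)
[334 215   9  14  79] [338.18987342 220.75949367] [ 0.4551 -0.1247  0.1351] 0.1449
[405 234  17  17 112] [413.25892857 243.08928571] [ 0.4899 -0.3186  0.1139] 0.1378
[393 253  12  14 115] [397.77391304 259.11304348] [ 0.4364 -0.297   0.0981] 0.1058
[378 268  10   8  58] [382.32758621 271.56896552] [ 0.383  -0.2749  0.0919] 0.0959
[376 277  10   4  10] [380.5 279.3] [ 0.3708 -0.2784  0.0767] 0.0796
```

View pics/crop0.png

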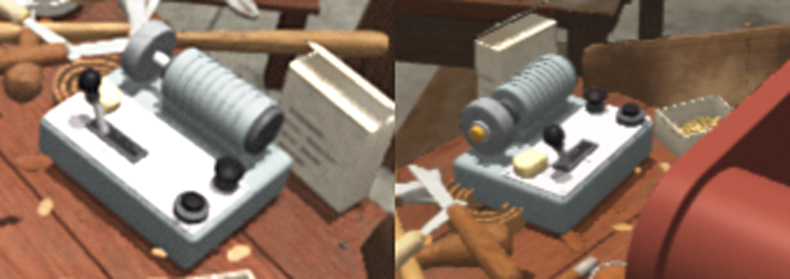

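Deck fit: yaw about −20.5°, with the origin near (0.467, −0.208) from both the rectangle and the buttons. The knob, at about (0.457, −0.12), agrees with the lever at its off stop. The tool's y already lies along the machine's y, so I'll check the path and go.

```bash
python3 - <<'E'
from h import *
P=np.concatenate([cloud(c).reshape(-1,3) for c in('scene0','side0')])
a=np.array([.206,.589]);b=np.array([.475,-.072]);L=np.linalg.norm(b-a);u=(b-a)/L
d=P[:,:2]-a; s=d@u; w=np.abs(d[:,0]*u[1]-d[:,1]*u[0])
for k in np.arange(.15,L+.05,.1):
    q=P[(s>k)&(s<k+.1)&(w<.08)]; print(k.round(2),np.percentile(q[:,2],[50,99]).round(3) if len(q) else None)
E
python3 -m handwheel '[{"tx":-10,"ty":-11},{"tx":-20,"ty":-22},{"tx":-20,"ty":-22},{"tx":-20,"ty":-22},{"tx":-20,"ty":-22},{"tx":-20,"ty":-22},{"tx":-20,"ty":-22},{"tx":-20,"ty":-22},{"tx":-20,"ty":-22}]' 0 40
```

```text
0.15 None
0.25 None
0.35 [-0.005  0.019]
0.45 [-0.     0.043]
0.55 [0.002 0.067]
0.65 [0.002 0.135]
0.75 [0.071 0.147]$[0]: bad value
```

The path is clear. The call was refused at row 0, perhaps because every key is required.

```bash
python3 -m handwheel '[{"tx":-10,"ty":-11,"tz":0,"roll":0},{"tx":-20,"ty":-22,"tz":0,"roll":0},{"tx":-20,"ty":-22,"tz":0,"roll":0},{"tx":-20,"ty":-22,"tz":0,"roll":0},{"tx":-20,"ty":-22,"tz":0,"roll":0},{"tx":-20,"ty":-22,"tz":0,"roll":0},{"tx":-20,"ty":-22,"tz":0,"roll":0},{"tx":-20,"ty":-22,"tz":0,"roll":0},{"tx":-20,"ty":-22,"tz":0,"roll":0},{"tx":-20,"ty":-22,"tz":0,"roll":0}]' 0 40
```

```text
t: 0.98
tool_pos: [0.3169, 0.3284, 0.2309]
tool_rot: [-0.526, -3.097, 0.0]
contact_force: [1.2, -0.5, -0.3]
opening: -0.0001
grip_force: 0.0
```

```bash
python3 -m handwheel '[{"tx":-23,"ty":-27,"tz":0,"roll":0},{"tx":-23,"ty":-27,"tz":0,"roll":0},{"tx":-23,"ty":-27,"tz":0,"roll":0},{"tx":-23,"ty":-27,"tz":0,"roll":0},{"tx":-23,"ty":-27,"tz":0,"roll":0},{"tx":-23,"ty":-27,"tz":0,"roll":0},{"tx":-23,"ty":-27,"tz":0,"roll":0},{"tx":-23,"ty":-27,"tz":0,"roll":0},{"tx":-23,"ty":-27,"tz":0,"roll":0},{"tx":-23,"ty":-27,"tz":0,"roll":0},{"tx":-23,"ty":-27,"tz":0,"roll":0},{"tx":-6,"ty":-2,"tz":0,"roll":0}]'
python3 - <<'E'
from h import *
print(snap('wrist','w1')['tool_pos']); snap('scene','scene1')
E
```

```text
t: 1.98
tool_pos: [0.4631, -0.0422, 0.2311]
tool_rot: [0.535, 3.096, -0.003]
contact_force: [-0.3, 0.5, 1.0]
opening: 0.0
grip_force: 0.0
[ 0.46312049 -0.04220992  0.2310702 ]
```

View pics/w1.png

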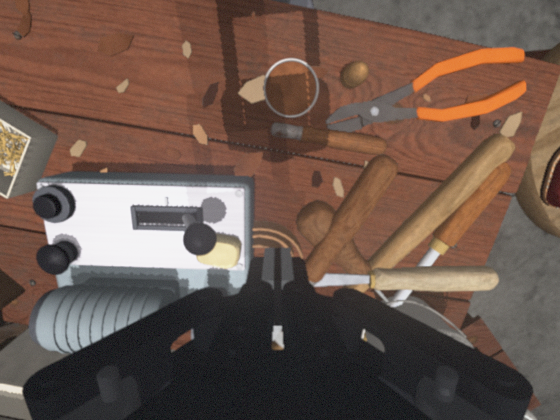

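View pics/scene1.png

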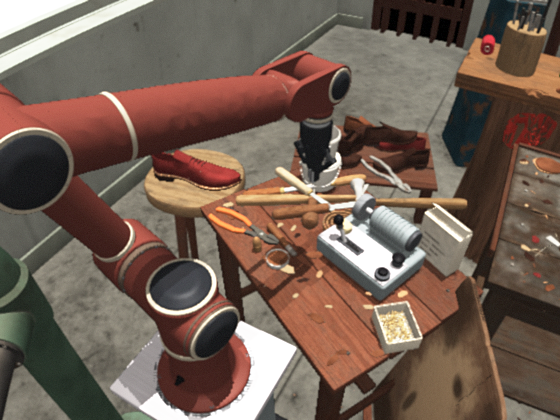

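The wrist view shows the knob at (199,238), start button (54,203), stop button (57,257), wax (219,250) and the slot from (132,217) to (205,217). The finger tips are at (278,255). I'll cast these rays at their known heights.

```bash
python3 - <<'E'
from h import *
im=load('w1')[0]; g=im.max(2); P=cloud('w1')
def blob(box,th):
    x0,y0,x1,y1=box; m=(g[y0:y1,x0:x1]<th).astype(np.uint8)
    n,l,s,ce=cv2.connectedComponentsWithStats(m); i=1+np.argmax(s[1:,4]); 
    (cx,cy),r=cv2.minEnclosingCircle(cv2.findNonZero((l==i).astype(np.uint8))); return (cx+x0,cy+y0),r,s[i,4]
k=blob((178,218,220,258),45); st=blob((30,182,80,226),25); sp=blob((34,236,80,278),45)
print(k,st,sp)
c=np.mean([onplane('w1',[k[0]],.129)],1)[0]; a=onplane('w1',[st[0]],.092)[0]; b=onplane('w1',[sp[0]],.097)[0]
print(c,a,b,'yaw',np.arctan2(*(b-a)[1::-1]),np.linalg.norm(b-a))
for z in(.07,): q=onplane('w1',[(38,187),(248,184),(244,268)],z); print(q)
m=np.abs(P[...,2]-.07)<.004; m[:, 260:]=0; q=P[m]; r=cv2.minAreaRect((q[:,:2]*1000).astype(np.float32)); print(r)
yw=np.arctan2(*(b-a)[1::-1]); yw=-.365
X=np.array([np.cos(yw),np.sin(yw)]);Y=np.array([-X[1],X[0]])
for nme,p,mx,my in(('k',c,-40,80),('start',a,-54,-92),('stop',b,4,-92)): print(nme,'origin',p[:2]-X*mx/1e3-Y*my/1e3)
w=(im[...,0].astype(int)-im[...,2]>25)&(P[...,2]>.08)&(P[...,2]<.1); w[:, :195]=0;w[:,245:]=0; q=P[w]; print('wax',np.median(q,0))
o=ctrl.get_obs();t=R.from_rotvec(o['tool_rot']).as_matrix()
def tool(p): print((t.T@(p-o['tool_pos'])*1000).round(1))
for p in(c,a,b,np.nanmedian(q,0)): tool(p)
print(t.round(3))
E
```

```text
Traceback (most recent call last):
ValueError: attempt to get argmax of an empty sequence
```

```bash
python3 - <<'E'
from h import *
im=load('w1')[0]; g=im.max(2); P=cloud('w1')
def blob(box,th):
    x0,y0,x1,y1=box; m=(g[y0:y1,x0:x1]<th).astype(np.uint8)
    n,l,s,ce=cv2.connectedComponentsWithStats(m); i=1+np.argmax(s[1:,4]); 
    (cx,cy),r=cv2.minEnclosingCircle(cv2.findNonZero((l==i).astype(np.uint8))); return (cx+x0,cy+y0),r,s[i,4]
k=blob((178,218,220,258),50); sp=blob((34,236,80,278),50); st=((54,203),)
m=(np.abs(P[...,2]-.092)<.003); m[:182]=0;m[228:]=0;m[:,80:]=0; v,u=np.nonzero(m); print('start px',u.mean(),v.mean(),m.sum(),np.median(P[m],0))
print(k,sp)
c=onplane('w1',[k[0]],.129)[0]; a=onplane('w1',[st[0]],.092)[0]; b=onplane('w1',[sp[0]],.097)[0]
print(c,a,b,'yaw',np.arctan2(*(b-a)[1::-1]),np.linalg.norm(b-a))
m=np.abs(P[...,2]-.07)<.004; m[:, 260:]=0; q=P[m]; r=cv2.minAreaRect((q[:,:2]*1000).astype(np.float32)); print(r)
yw=-.365
X=np.array([np.cos(yw),np.sin(yw)]);Y=np.array([-X[1],X[0]])
for nme,p,mx,my in(('k',c,-40,80),('start',a,-54,-92),('stop',b,4,-92)): print(nme,'origin',p[:2]-X*mx/1e3-Y*my/1e3)
w=(im[...,0].astype(int)-im[...,2]>25)&(P[...,2]>.08)&(P[...,2]<.1); w[:, :195]=0;w[:,245:]=0; q=P[w]
o=ctrl.get_obs();t=R.from_rotvec(o['tool_rot']).as_matrix()
for p in(c,a,b,np.nanmedian(q,0)): print((t.T@(p-o['tool_pos'])*1000).round(1))
print(t.round(3))
E
```

```text
Traceback (most recent call last):
ValueError: attempt to get argmax of an empty sequence
```

```bash
python3 - <<'E'
from h import *
im=load('w1')[0]; g=im.max(2); P=cloud('w1')
print(g[238,199],g[203,54],g[257,57])
def blob(box,th):
    x0,y0,x1,y1=box; m=(g[y0:y1,x0:x1]<th).astype(np.uint8)
    n,l,s,ce=cv2.connectedComponentsWithStats(m); i=1+np.argmax(s[1:,4]); 
    (cx,cy),r=cv2.minEnclosingCircle(cv2.findNonZero((l==i).astype(np.uint8))); return (cx+x0,cy+y0),r,s[i,4]
k=blob((178,222,220,258),75); sp=blob((34,240,80,275),75); st=((54,203),)
m=(np.abs(P[...,2]-.092)<.003); m[:182]=0;m[228:]=0;m[:,80:]=0; v,u=np.nonzero(m); print('start px',u.mean(),v.mean(),m.sum(),np.median(P[m],0))
print(k,sp)
c=onplane('w1',[k[0]],.129)[0]; a=onplane('w1',[st[0]],.092)[0]; b=onplane('w1',[sp[0]],.097)[0]
print(c,a,b,'yaw',np.arctan2(*(b-a)[1::-1]),np.linalg.norm(b-a))
m=np.abs(P[...,2]-.07)<.004; m[:, 260:]=0; q=P[m]; r=cv2.minAreaRect((q[:,:2]*1000).astype(np.float32)); print(r)
yw=-.365
X=np.array([np.cos(yw),np.sin(yw)]);Y=np.array([-X[1],X[0]])
for nme,p,mx,my in(('k',c,-40,80),('start',a,-54,-92),('stop',b,4,-92)): print(nme,'origin',p[:2]-X*mx/1e3-Y*my/1e3)
w=(im[...,0].astype(int)-im[...,2]>25)&(P[...,2]>.08)&(P[...,2]<.1); w[:, :195]=0;w[:,245:]=0; q=P[w]
o=ctrl.get_obs();t=R.from_rotvec(o['tool_rot']).as_matrix();print(o['tool_pos'])
for p in(c,a,b,np.nanmedian(q,0)): print((t.T@(p-o['tool_pos'])*1000).round(1))
print(t.round(3))
E
```

```text
72 43 76
start px 44.956989247311824 206.1741935483871 465 [ 0.38857357 -0.27014447  0.09349372]
((199.34905624389648, 238.46569442749023), 15.84407901763916, np.int32(604)) ((56.5, 254.5), 20.796733856201172, np.int32(969))
[ 0.46451487 -0.11832911  0.129     ] [ 0.38891658 -0.2605848   0.092     ] [ 0.43933919 -0.28476406  0.097     ] yaw -0.4471395305287053 0.056143351135345694
((484.8660888671875, -245.24742126464844), (298.2313537597656, 208.1458282470703), 68.80077362060547)
k origin [ 0.47332387 -0.20733699]
start origin [ 0.47219859 -0.19392068]
stop origin [ 0.46844203 -0.19739687]
[ 0.46255562 -0.03893993  0.23087546]
[-28.4 -74.2 101.8]
[  -4.6 -233.6  138.8]
[ -60.2 -239.5  133.7]
[-60.8 -60.9 140. ]
[[-0.943  0.333 -0.001]
 [ 0.333  0.943  0.001]
 [ 0.001  0.    -1.   ]]
```

The arm was still settling during that shot, so I retake it at rest.

```bash
cat > m.py <<'E'
from h import *
import sys
n=sys.argv[1]; o=snap('wrist',n); print(np.round(o['tool_pos'],4),o['t'],np.abs(o['dq']).max())
im=load(n)[0]; g=im.max(2); P=cloud(n); t=R.from_rotvec(o['tool_rot']).as_matrix()
m=((g<85)&(P[...,2]>.075)&(P[...,2]<.16)).astype(np.uint8); m[:,255:]=0
nn,l,s,ce=cv2.connectedComponentsWithStats(m)
for i in range(1,nn):
    if 150<s[i,4]<3000:
        (cx,cy),r=cv2.minEnclosingCircle(cv2.findNonZero((l==i).astype(np.uint8))); zt=np.nanpercentile(P[l==i][:,2],95)
        print((round(cx),round(cy)),round(r,1),s[i,4],'ztop',zt.round(3),[(z,onplane(n,[(cx,cy)],z)[0,:2].round(4),(t.T@(onplane(n,[(cx,cy)],z)[0]-o['tool_pos'])*1e3).round(1)) for z in(.082,.097,.129)])
E
python3 m.py w2
```

```text
[ 0.4626 -0.0389  0.2309] 2.0833 0.04685876547007166
(58, 201) 18.3 202 ztop 0.083 [(0.082, array([ 0.388 , -0.2602]), array([  -3.6, -233.6,  148.8])), (0.097, array([ 0.3883, -0.2477]), array([   0.3, -221.6,  133.8])), (0.129, array([ 0.3891, -0.221 ]), array([   8.5, -196.1,  101.8]))]
(44, 206) 14.7 582 ztop 0.095 [(0.082, array([ 0.3882, -0.2778]), array([  -9.7, -250. ,  148.8])), (0.097, array([ 0.3885, -0.2644]), array([  -5.5, -237.2,  133.8])), (0.129, array([ 0.3892, -0.2357]), array([   3.4, -210. ,  101.8]))]
(196, 232) 23.2 849 ztop 0.145 [(0.082, array([ 0.469 , -0.1346]), array([-38.1, -88.1, 148.8])), (0.097, array([ 0.4652, -0.1285]), array([-32.5, -83.6, 133.8])), (0.129, array([ 0.4571, -0.1154]), array([-20.5, -74. , 101.8]))]
(53, 257) 20.7 984 ztop 0.103 [(0.082, array([ 0.443, -0.3  ]), array([ -68.7, -252.7,  148.7])), (0.097, array([ 0.4405, -0.2854]), array([ -61.5, -239.8,  133.7])), (0.129, array([ 0.4353, -0.2543]), array([ -46.2, -212.2,  101.8]))]
(102, 305) 73.3 1934 ztop 0.122 [(0.082, array([ 0.5157, -0.2773]), array([-129.7, -207.1,  148.6])), (0.097, array([ 0.5095, -0.2639]), array([-119.4, -196.5,  133.7])), (0.129, array([ 0.4963, -0.2353]), array([ -97.4, -173.9,  101.7]))]
```

View pics/w2.png

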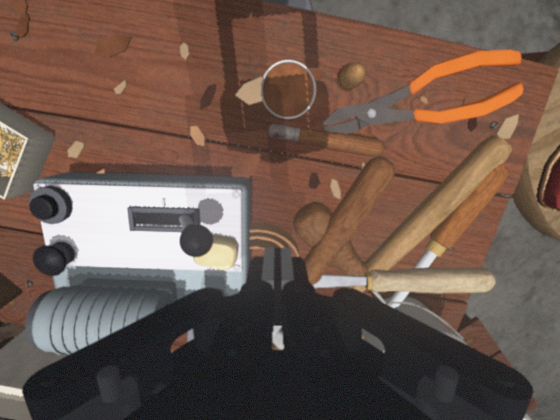

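The image agrees within a few mm: knob (196,239), at tool (−25,−75); start button (44,206); stop button (53,257); wax (217,251), clear of the finger track. I lower beside the knob.

```bash
python3 -m handwheel '[{"tx":-5,"ty":0,"tz":5,"roll":0},{"tx":-10,"ty":-5,"tz":20,"roll":0},{"tx":-10,"ty":-5,"tz":30,"roll":0},{"tx":0,"ty":-5,"tz":30,"roll":0},{"tx":0,"ty":-5,"tz":20,"roll":0},{"tx":0,"ty":-5,"tz":10,"roll":0},{"tx":0,"ty":0,"tz":0,"roll":0},{"tx":0,"ty":0,"tz":0,"roll":0}]'
python3 m.py w3
python3 - <<'E'
from h import *
snap('scene','scene2'); a=load('scene2')[0][175:315,280:470]
cv2.imwrite('pics/c2.png',cv2.resize(np.hstack([cv2.resize(a,(570,420),interpolation=2),])[:,:,::-1],(570,420)))
E
```

```text
t: 2.8
tool_pos: [0.4778, -0.0691, 0.1166]
tool_rot: [0.525, 3.097, 0.0]
contact_force: [-0.8, -0.2, -0.3]
opening: -0.0001
grip_force: 0.0
[ 0.4778 -0.0691  0.1166] 2.8 0.035665208000862016
(173, 264) 45.1 2962 ztop 0.145 [(0.082, array([ 0.4714, -0.1421]), array([-18. , -71. ,  34.5])), (0.097, array([ 0.4662, -0.134 ]), array([-10.5, -65.1,  19.5])), (0.129, array([ 0.4552, -0.1167]), array([  5.6, -52.4, -12.5]))]
(110, 236) 33.0 178 ztop 0.077 [(0.082, array([ 0.4398, -0.1735]), array([   1.4, -111.1,   34.5])), (0.097, array([ 0.4373, -0.1628]), array([   7.4, -101.8,   19.5])), (0.129, array([ 0.432 , -0.1399]), array([ 20. , -81.9, -12.5]))]
```

View pics/w3.png

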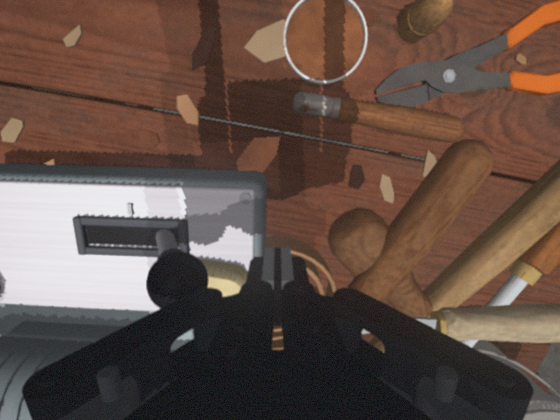

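The knob is at (177,279) with its rod visible above at (167,245), left of the fingertips at (278,255).

```bash
python3 - <<'E'
from h import *
o=ctrl.get_obs();t=R.from_rotvec(o['tool_rot']).as_matrix()
for uv in((177,279),(147,279),(207,279),(160,220)):
    p=onplane('w3',[uv],.129 if uv[1]>250 else .076)[0]; print(uv,p.round(4),(t.T@(p-o['tool_pos'])*1e3).round(1))
P=cloud('w3'); m=np.zeros(P.shape[:2],bool); m[262:296,155:198]=1; q=P[m&(P[...,2]>.13)]; print(np.median(q,0),q[:,2].max(), q[np.argmax(q[:,2])])
E
```

```text
(177, 279) [ 0.4638 -0.1185  0.129 ] [ -1.8 -51.2 -10.7]
(147, 279) [ 0.4588 -0.1332  0.129 ] [ -1.9 -66.7 -10.7]
(207, 279) [ 0.4688 -0.104   0.129 ] [ -1.7 -35.8 -10.7]
(160, 220) [ 0.4413 -0.1399  0.076 ] [ 12.6 -78.8  42.2]
[ 0.45812889 -0.11185741  0.14108983] 0.16995736149452223 [ 0.4547471  -0.09311754  0.16995736]
```

Aligned within 2 mm. I push along −y, first to about the notch.

```bash
python3 -m handwheel '[{"tx":0,"ty":-5,"tz":0,"roll":0},{"tx":0,"ty":-7,"tz":0,"roll":0},{"tx":0,"ty":-7,"tz":0,"roll":0},{"tx":0,"ty":-7,"tz":0,"roll":0},{"tx":0,"ty":-7,"tz":0,"roll":0},{"tx":0,"ty":-7,"tz":0,"roll":0},{"tx":0,"ty":-7,"tz":0,"roll":0},{"tx":0,"ty":-7,"tz":0,"roll":0},{"tx":0,"ty":-6,"tz":0,"roll":0}]'
python3 m.py w4 | head -1
```

```text
t: 3.65
tool_pos: [0.4573, -0.1274, 0.116]
tool_rot: [-0.527, -3.096, 0.001]
contact_force: [-0.4, 0.9, -0.5]
opening: -0.0001
grip_force: 0.0
[ 0.4573 -0.1274  0.116 ] 3.65 0.14828487151771622
```

View pics/w4.png

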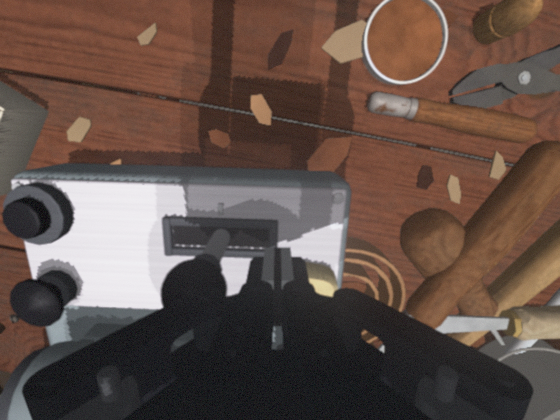

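The knob at (195,288) is being pushed. The rod is near mid-slot at (220,240), and the machine sits square. I continue.

```bash
python3 -m handwheel '[{"tx":0,"ty":-6,"tz":0,"roll":0},{"tx":0,"ty":-7,"tz":0,"roll":0},{"tx":0,"ty":-7,"tz":0,"roll":0},{"tx":0,"ty":-7,"tz":0,"roll":0},{"tx":0,"ty":-7,"tz":0,"roll":0},{"tx":0,"ty":-6,"tz":0,"roll":0},{"tx":0,"ty":-4,"tz":0,"roll":0},{"tx":0,"ty":0,"tz":0,"roll":0}]'
python3 -m handwheel '[{"tx":0,"ty":-3,"tz":0,"roll":0},{"tx":0,"ty":0,"tz":0,"roll":0}]'
python3 -m handwheel '[{"tx":0,"ty":-3,"tz":0,"roll":0},{"tx":0,"ty":0,"tz":0,"roll":0}]'
python3 m.py w5 | head -1
```

```text
t: 4.37
tool_pos: [0.4431, -0.1691, 0.1162]
tool_rot: [0.528, 3.097, -0.002]
contact_force: [0.3, 0.1, -0.3]
opening: -0.0001
grip_force: 0.0
t: 4.53
tool_pos: [0.4424, -0.1714, 0.1164]
tool_rot: [0.527, 3.097, -0.001]
contact_force: [1.2, -0.6, -0.3]
opening: 0.0
grip_force: 0.0
t: 4.7
tool_pos: [0.4415, -0.174, 0.1164]
tool_rot: [0.527, 3.097, -0.001]
contact_force: [-0.2, -0.3, -0.2]
opening: 0.0
grip_force: 0.0
[ 0.4415 -0.174   0.1164] 4.7 0.008623810011422343
```

View pics/w5.png

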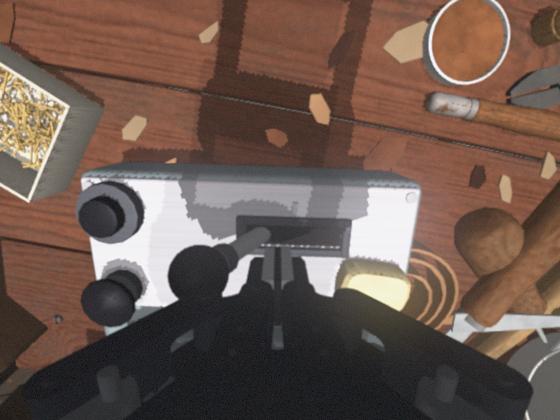

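The lever now leans right, with the knob at (198,271) and the rod meeting the slot at (265,240). The force is zero, so it may have dropped onto the stop. I compute its place.

```bash
cat > k.py <<'E'
from h import *
import sys
n=sys.argv[1]; o=ctrl.get_obs();t=R.from_rotvec(o['tool_rot']).as_matrix()
for a in sys.argv[2:]:
    u,v,z=map(float,a.split(',')); p=onplane(n,[(u,v)],z)[0]; print(a,p.round(4),(t.T@(p-o['tool_pos'])*1e3).round(1))
E
python3 k.py w5 198,271,.129 198,271,.135 101,213,.092 110,300,.098 237,216,.076 350,216,.076
```

```text
198,271,.129 [ 0.4267 -0.2113  0.129 ] [  1.5 -40.2 -12.6]
198,271,.135 [ 0.4243 -0.2085  0.135 ] [  4.7 -38.4 -18.6]
101,213,.092 [ 0.386  -0.2694  0.092 ] [  20.7 -108.5   24.4]
110,300,.098 [ 0.4399 -0.289   0.098 ] [ -36.6 -109.2   18.4]
237,216,.076 [ 0.4194 -0.1949  0.076 ] [ 13.9 -27.1  40.4]
350,216,.076 [ 0.4441 -0.124   0.076 ] [14.  47.9 40.4]
```

The knob is at (0.4267,−0.2113) against (0.4265,−0.2094) expected for full speed, 100 mm from where it began. So the lever has dropped onto the far stop, clear of the fingers. I lift and go over the start button.

```bash
python3 -m handwheel '[{"tx":0,"ty":5,"tz":-5,"roll":0},{"tx":0,"ty":3,"tz":-20,"roll":0},{"tx":0,"ty":0,"tz":-25,"roll":0},{"tx":3,"ty":-8,"tz":-20,"roll":0},{"tx":4,"ty":-25,"tz":0,"roll":0},{"tx":5,"ty":-30,"tz":0,"roll":0},{"tx":5,"ty":-30,"tz":0,"roll":0},{"tx":4,"ty":-20,"tz":5,"roll":0},{"tx":0,"ty":-5,"tz":10,"roll":0},{"tx":0,"ty":0,"tz":0,"roll":0},{"tx":0,"ty":0,"tz":0,"roll":0}]'
python3 m.py w6 | head -1
```

```text
t: 5.67
tool_pos: [0.3851, -0.2695, 0.1704]
tool_rot: [-0.526, -3.096, -0.003]
contact_force: [0.1, 0.1, 0.2]
opening: 0.0
grip_force: 0.0
[ 0.3851 -0.2695  0.1704] 5.6667 0.018980706059633905
```

View pics/w6.png

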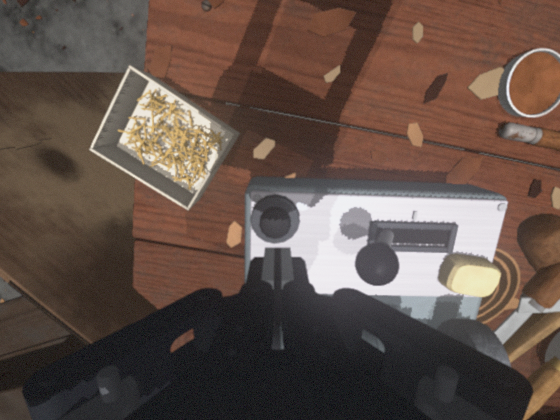

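The plunger is at (275,216), in the collar just above the fingertips (278,255). The knob at (377,262) is still at the right end, and the wax is unmoved.

```bash
python3 k.py w6 275,216,.092 275,219,.082 377,263,.129
```

```text
275,216,.092 [ 0.3824 -0.2706  0.092 ] [ 2.6 -2.2 78.9]
275,219,.082 [ 0.3878 -0.2726  0.082 ] [-3.2 -2.3 88.9]
377,263,.129 [ 0.428  -0.2103  0.129 ] [-20.6  69.9  42. ]
```

```bash
python3 -m handwheel '[{"tx":0,"ty":-2,"tz":10,"roll":0},{"tx":0,"ty":0,"tz":20,"roll":0},{"tx":0,"ty":0,"tz":20,"roll":0},{"tx":0,"ty":0,"tz":14,"roll":0},{"tx":0,"ty":0,"tz":6,"roll":0},{"tx":0,"ty":0,"tz":0,"roll":0},{"tx":0,"ty":0,"tz":0,"roll":0}]'
for i in 1 2; do python3 -m handwheel '[{"tx":0,"ty":0,"tz":4,"roll":0},{"tx":0,"ty":0,"tz":0,"roll":0},{"tx":0,"ty":0,"tz":0,"roll":0}]' | egrep 'pos|contact'; done
for i in 1 2 ; do python3 -m handwheel '[{"tx":0,"ty":0,"tz":2,"roll":0},{"tx":0,"ty":0,"tz":0,"roll":0},{"tx":0,"ty":0,"tz":0,"roll":0}]'| egrep 'pos|contact'; done
```

```text
t: 6.3
tool_pos: [0.3849, -0.2721, 0.1014]
tool_rot: [-0.525, -3.097, -0.0]
contact_force: [0.4, -1.0, 0.6]
opening: -0.0003
grip_force: 0.0
tool_pos: [0.385, -0.2727, 0.098]
contact_force: [-0.4, 0.2, -0.1]
tool_pos: [0.3845, -0.2723, 0.0932]
contact_force: [-0.4, -0.1, -0.6]
tool_pos: [0.3847, -0.2726, 0.0916]
contact_force: [-0.3, -0.6, 1.8]
tool_pos: [0.3848, -0.2727, 0.0896]
contact_force: [-0.4, -0.1, 2.5]
```

Contact is at 0.092 as expected, with the spring force rising. I keep going until it is firmly on the stop.

```bash
for i in 1 2 3; do python3 -m handwheel '[{"tx":0,"ty":0,"tz":1.5,"roll":0},{"tx":0,"ty":0,"tz":0,"roll":0},{"tx":0,"ty":0,"tz":0,"roll":0}]'| egrep 'pos|contact'; done
```

```text
tool_pos: [0.3848, -0.2727, 0.0881]
contact_force: [0.7, 0.3, 3.7]
tool_pos: [0.3848, -0.2727, 0.0866]
contact_force: [-0.7, -0.4, 4.3]
tool_pos: [0.3848, -0.2727, 0.0859]
contact_force: [-1.9, 0.7, 9.3]
```

```bash
python3 -m handwheel '[{"tx":0,"ty":0,"tz":0.5,"roll":0},{"tx":0,"ty":0,"tz":0,"roll":0},{"tx":0,"ty":0,"tz":0,"roll":0}]'| egrep 'pos|contact'
python3 -m handwheel '[{"tx":0,"ty":0,"tz":-4,"roll":0},{"tx":0,"ty":0,"tz":-10,"roll":0},{"tx":0,"ty":0,"tz":-25,"roll":0},{"tx":0,"ty":0,"tz":-30,"roll":0},{"tx":0,"ty":0,"tz":-30,"roll":0},{"tx":0,"ty":0,"tz":-15,"roll":0},{"tx":0,"ty":0,"tz":0,"roll":0},{"tx":0,"ty":0,"tz":0,"roll":0},{"tx":0,"ty":0,"tz":0,"roll":0}]'
python3 m.py w7
python3 - <<'E'
from h import *
P=cloud('w7'); z=P[...,2]
m=np.abs(z-.092)<.004; X=P[m]; d=np.hypot(X[:,0]-.384,X[:,1]+.272)<.012; print('button z',np.median(X[d][:,2]),d.sum())
E
```

```text
tool_pos: [0.3848, -0.2727, 0.0859]
contact_force: [-3.1, 1.7, 10.8]
t: 9.05
tool_pos: [0.3837, -0.2715, 0.1963]
tool_rot: [-0.526, -3.094, -0.003]
contact_force: [0.1, -0.2, 0.3]
opening: -0.0001
grip_force: 0.0
[ 0.3837 -0.2715  0.1963] 9.05 0.014669277712372862
(72, 302) 50.3 432 ztop 0.08 [(0.082, array([ 0.4095, -0.5071]), array([-102.5, -213.9,  113.6])), (0.097, array([ 0.4041, -0.4921]), array([ -92.4, -201.5,   98.7])), (0.129, array([ 0.3925, -0.46  ]), array([ -70.8, -175.1,   66.8]))]
(80, 298) 48.7 262 ztop 0.078 [(0.082, array([ 0.4091, -0.4969]), array([ -98.8, -204.5,  113.7])), (0.097, array([ 0.4037, -0.4825]), array([ -88.9, -192.7,   98.7])), (0.129, array([ 0.3922, -0.4517]), array([ -67.7, -167.4,   66.8]))]
(44, 380) 58.8 2399 ztop 0.121 [(0.082, array([ 0.4921, -0.597 ]), array([-210.2, -271.5,  113.2])), (0.097, array([ 0.4819, -0.5768]), array([-193.9, -255.8,   98.3])), (0.129, array([ 0.4602, -0.5336]), array([-159. , -222.2,   66.5]))]
button z 0.09340004641704526 466
```

View pics/w7.png

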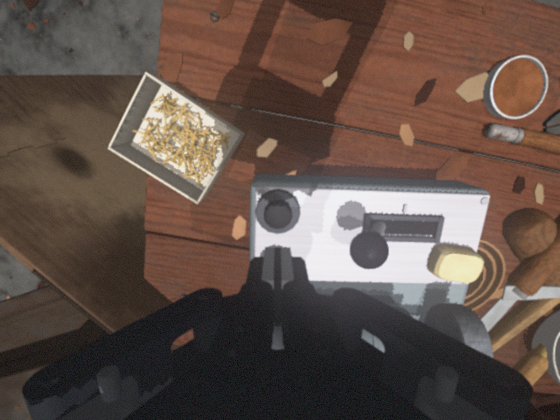

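The button bottomed (10.8 N at 0.0859) and is back up at about 92 mm, now at (279,210). The lever is still at full speed with its knob at (369,250), the wax is in place, and nothing is touching the robot.

```bash
python3 -c "from station import ctrl; print(ctrl.finish_job())"
```

```text
the job is handed in; nothing more can be done
None
```

I pushed the speed lever to the full-speed stop, then pressed the start button fully down and let it spring back up; the job was handed in at about 9 s with the arm clear, though no verdict on it came back.

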